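# Close the pump bay: slide the panel home and lock its quarter-turn stud

### The job

Close the pump bay of the damper bleed unit: take the loose access panel by its handle, lay it over the opening with its flanges inside, and slide it away from the stud end until its tongues are fully home under the deck. Then push the wing-head stud in until you feel it bottom and, holding it in, turn it a quarter turn clockwise so that it locks the panel, and let go. Go gently and by feel, without forcing the panel or the stud, and leave everything else where it is.

Things in the scene. Friction and masses are not known exactly. Their poses are not given: they have to be found in the camera images.
- unit: damper bleed unit: low grey sheet-metal console fixed to the bench, deck 340 x 480 mm, 100 mm above the bench. Origin on the bench under the centre of its pump-bay opening. x: towards the far edge of the opening, the way the panel is slid home; y: towards its reservoir and gauge; z up
- opening (a point): centre of the pump-bay opening, level with the deck's upper face, axes as the unit's. Opening 180 mm (x) by 103 mm (y) in a deck 4 mm thick. Below it, 52 mm from its centre towards -x, stands the slotted cup that takes the stud's cross bar (2 mm play)
- panel: loose access panel: aluminium plate 200 (x) x 130 (y) x 4 mm, 0.27 to 0.43 kg. Origin under the plate's centre, level with the undersides of its flanges; plate underside 14 mm above it, upper face 18 mm. Home, its x axis along the unit's x, the plate flat on the deck, the origin is at x = 0, y = 0, z = 86 mm in the unit's frame (side play 1.5 mm either way)
- panel_handle (a point): middle of the panel's handle bar: straight, 68 mm long along the panel's x, 12 mm wide (y) and 12 mm high, with a 20 mm gap below it. It lies 34 mm from the panel's centre towards +x and 26 mm above the plate's upper face. Axes as the panel's
- panel_tongues (a point): between the tips of the panel's two tongues, at their upper faces, 6 mm below the plate, at x = +104 mm of the panel. They stand 14 mm past the end flange (outer face at x = +90 mm, 14 mm deep) and go under the opening's far edge; the end flange meeting that edge is home. Let down 15 to 26 mm short of home, towards -x, flanges and tongues clear the opening
- stud_wing (a point): centre of the steel wing on the stud captive in the panel, at x = -52 mm, y = 0 of the panel, 42 mm above the plate's upper face while the stud is out. Wing 36 mm long, 9 thick, 18 high; its x axis runs along its length and turns with it, and lies along the panel's x when unlocked. Below the plate the stud has a cross bar, 20 mm long, in line with the wing
- stud: the wing-head quarter-turn stud itself, all steel, captive in the panel. Origin on its axis, 42 mm below the wing's centre, level with the plate's upper face while the stud is out; z up, x along the wing. It bottoms hard, metal on metal: push it in slowly
- stud_push (a joint): how far the stud is pushed into the panel, m: 0 out, 0.023 the most. Its spring resists with 3.5 N at first, 7 N right in. The cup's height is screw-set, not measured, and differs by 10 mm from unit to unit: the bar bottoms in it after 11 to 21 mm and can turn only in the last 1.5 mm above bottom. After the turn, let go, it springs back some 3 to 4 mm into a notch
- stud_turn (a joint): turn of the stud, rad, clockwise seen from above: 0 unlocked (bar in line with the slot), 1.571 fully turned, at a stop. It turns easily when pushed in far enough, not at all when the bar is part-way in
- shock: bystander: black bicycle rear shock, 200 mm long, lying on the bench
- coil: bystander: orange shock coil spring standing on the bench, 76 mm across, 130 mm high
- stockbox: bystander: black cardboard stock box 130 x 200 x 70 mm
- bottle: bystander: grey oil bottle, 60 mm across, 160 mm high
- dish: bystander: small steel parts dish on the unit's deck, 68 mm across, 22 mm high
- driver: bystander: screwdriver with a black handle lying on the unit's deck beside the opening, 170 mm long
Things that resemble listed ones, but are neither listed nor needed, are in the scene too. What is shaped like the panel but green is not meant.

How it is judged:
By the outcome, as a careful person would: the job done as asked, in the order asked, and still so for the second after the job is handed in, with the robot touching nothing.
It also fails if it takes over 54 s, if anything falls off the work surface, if the arm or the gripper's body presses on something with over 40 N, if the wrist force passes 120 N, or if a joint passes its speed limit or range.

### The arm

A 6-joint arm with a two-finger parallel gripper is mounted at the origin on the work surface. World frame = base frame: x ahead of the robot, y to its left, z up, the work surface at z = 0. Lengths are in m, angles in degrees, forces in N, time in s.
With the tool pointing down it reaches from about 0.4 to 0.825 m from the base axis. Payload 7 kg.
Tool frame: the origin (TCP) lies midway between the tips of the shut fingers; the grasp point (between the pads) lies 19 mm behind it; z points along the fingers, y is the direction in which the jaws open and shut (so a half turn about z gives the same grasp; the last joint's range is limited). The gripper opens to 88 mm and grips with 3 to 60 N. Pads are 19 mm wide; open, the fingers measure 130 mm over their backs; the gripper's body (78 mm by 193 mm) begins 47 mm behind the grasp point.
Start: joints at [86.064, 20.546, 0.682, 0, -70.136, -16.507], TCP at [0.236, 0.632, 0.227] pointing down, gripper open.
Joint ranges: [-176.03, 176.03], [-82.01, 121.73], [-58.28, 71.71], [-173.87, 95.51], [-174.79, -0.11], [-173.66, 173.66]. Speed limits (degrees/s): [136.94, 136.94, 172.46, 180, 180, 180].

### API

Orientations are given as [roll, pitch, yaw] about the fixed x, y, z axes, in that order (R = Rz(yaw) Ry(pitch) Rx(roll)).
In Python, from plant import r gives the robot as it stands.
- The arm moves only by the tool carry_out, never from a script. Its argument "motion" is one flat list of numbers, 7 for each row, row after row: the turn, a rotation vector about the tool's x, y, z in degrees, then the shift along the tool's x, y, z in cm, then the finger opening in cm, from 0 to 8.76. A call has 1 to 20 rows; each row shifts and turns the commanded pose from where the row before left it, along the tool's axes as they then stand; what a row does not reach is not made up. A row lasts 1/12 s, in which the tool goes at most 41.7 mm and 7.16 degrees, less where a joint would pass 70% of its speed; a pose out of reach is approached as far as the arm can. A call is refused whole if a number of a shift passes 4.17 or a number of a turn 7.16, either way. A call with a gripper value outside its range is refused whole. The fingers move at their own pace and stop on an object; "grip_force" is the grip in N (left out, the last holds). Time passes only in rows, so rows that do not move let the fingers close. It gives the time, the measured TCP pose, the force and the opening at its end, in the units of the state.
- r.get_state(): the state, without advancing time (a new reading comes with each control period).
- r.capture(name): name is "scene" or "side" or "wrist"; returns a dict with "pixels" (384x512x3 uint8, red, green, blue), "K" (3x3 intrinsics, pixels), "k1" (the pictures are not rectified: a ray, as slopes to the right and down, at radius r is drawn at 1 + k1 r^2 times it, then the intrinsics apply), "R" (3x3) and "t" (3): a world point X has camera coordinates R X + t. Camera axes: x right, y down, z forward; pixel columns grow to the right and rows downward; lengths in m; the calibration is good to about 2 mm. A picture is of the moment at which its call begins. There is no depth.
- r.close_job(): hands the job in, once; it reports no verdict.
The state is a dict: "time_s": time; "joints": joint angles; "qd": joint speeds; "joint_torque": joint torques, N m; "tcp_pos": TCP position; "eef_rot": TCP orientation; "contact_force": force on the tool from outside, world axes, zero at the start; "moment": the same for the moment, N m; "gripper_width": finger opening in m.
Only numpy, scipy, OpenCV 4.12 (cv2) and the standard library are available. Lean on these libraries where they do the work, as an engineer would, in place of code of your own. Each camera call takes 0.05 s, during which the arm holds its last target. There are 200 camera calls.

## Working session

There is one attempt and no reset: what is moved stays moved. The work goes in short steps, Python scripts to look and compute and a tool call to move; the robot and the scene stay as the last step left them, time stands still between calls to the robot, and variables do not carry over. Pictures are saved under pics/ and viewed, about 8 in all and at most 12, crops included, and the job is handed in when it is done.

Besides the shell and the picture viewer there is one more tool, called after "Emit:" by a JSON object that holds its "api" and its "payload", one argument or row to a line. carry_out: Moves the arm, as the interface text tells. Its arguments: {"type":"object","properties":{"motion":{"type":"array"},"grip_force":{"type":"number"}},"required":["motion"]}

```bash
mkdir -p pics; ls
cat > h.py <<'E'
import numpy as np, cv2, pickle
from plant import r
def cap(n,tag):
    c=r.capture(n); pickle.dump(c,open(f'pics/{tag}.pkl','wb')); cv2.imwrite(f'pics/{tag}.png',c['pixels'][:,:,::-1]); return c
def load(tag): return pickle.load(open(f'pics/{tag}.pkl','rb'))
def ray(c,u,v):
    K=np.array(c['K']);d=np.array([(u-K[0,2])/K[0,0],(v-K[1,2])/K[1,1]]);s=d.copy()
    for _ in range(20): s=d/(1+c['k1']*(s@s))
    R=np.array(c['R']);t=np.array(c['t']); return -R.T@t, R.T@np.array([s[0],s[1],1])
def onz(c,u,v,z):
    o,d=ray(c,u,v); return o+d*(z-o[2])/d[2]
def proj(c,X):
    p=np.array(c['R'])@np.array(X)+np.array(c['t']); s=p[:2]/p[2]; s=s*(1+c['k1']*(s@s)); K=np.array(c['K']); return np.array([K[0,0]*s[0]+K[0,2],K[1,1]*s[1]+K[1,2]])
def tri(c1,p1,c2,p2):
    o1,d1=ray(c1,*p1);o2,d2=ray(c2,*p2); s=np.linalg.lstsq(np.c_[d1,-d2],o2-o1,rcond=None)[0]
    a=o1+s[0]*d1;b=o2+s[1]*d2; return (a+b)/2,np.linalg.norm(a-b)
E
python3 - <<'E'
from h import *
a=cap('scene','scene0');b=cap('side','side0');w=cap('wrist','wrist0')
for c in(a,b,w): print(-np.array(c['R']).T@c['t'],c['K'][0][0])
s=r.get_state();print(s)
i=np.vstack([a['pixels'],b['pixels']])[:,:,::-1]
cv2.imwrite('pics/s.png',cv2.resize(a['pixels'][:,:,::-1],(800,600),interpolation=cv2.INTER_CUBIC))
cv2.imwrite('pics/d.png',cv2.resize(b['pixels'][:,:,::-1],(800,600),interpolation=cv2.INTER_CUBIC))
E
```

```text
pics
[ 1.07955273 -0.7026533   0.95460404] 484.4054994380696
[-0.07786788 -0.92415015  0.64792362] 347.8106445051593
[0.30962778 0.60571038 0.38557895] 269.7125663211435
{'time_s': 0.15, 'joints': array([ 8.60646410e+01,  2.05817878e+01,  6.45809740e-01, -1.12202701e-02,
       -7.01371041e+01, -1.65079605e+01]), 'qd': array([ 0.09522145, -0.08162394,  0.22311756,  0.11245817, -0.06472899,
        0.07256195]), 'joint_torque': array([-8.47120646e-04, -5.83273494e+01,  2.93291044e+01,  7.00120836e+00,
        8.77527986e-03, -1.05073186e-04]), 'tcp_pos': array([0.23566965, 0.63212857, 0.22585102]), 'eef_rot': array([ 1.79926933e+02, -1.06531897e-02, -2.04471317e+01]), 'contact_force': array([0.30271241, 0.1872643 , 0.74197707]), 'moment': array([-0.05895759, -0.00540501, -0.03066957]), 'gripper_width': 0.08748126739936027}
```

View pics/s.png

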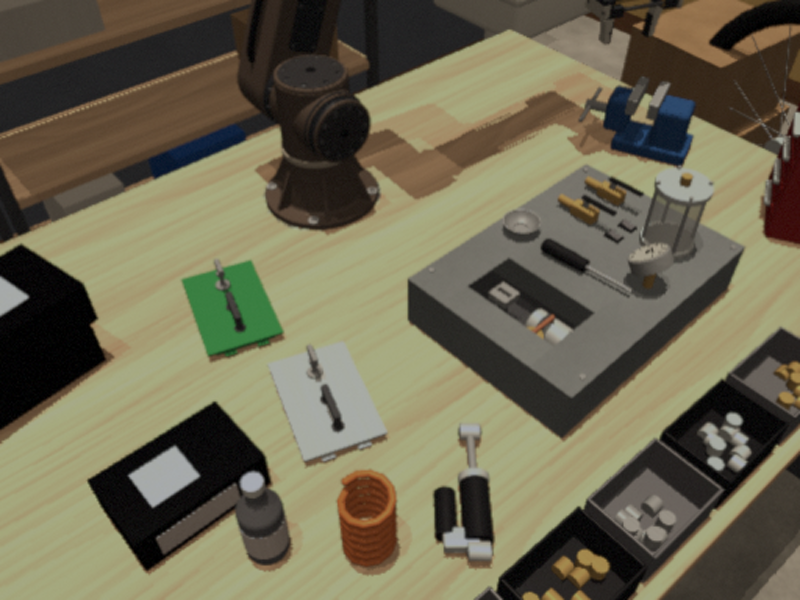

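View pics/d.png

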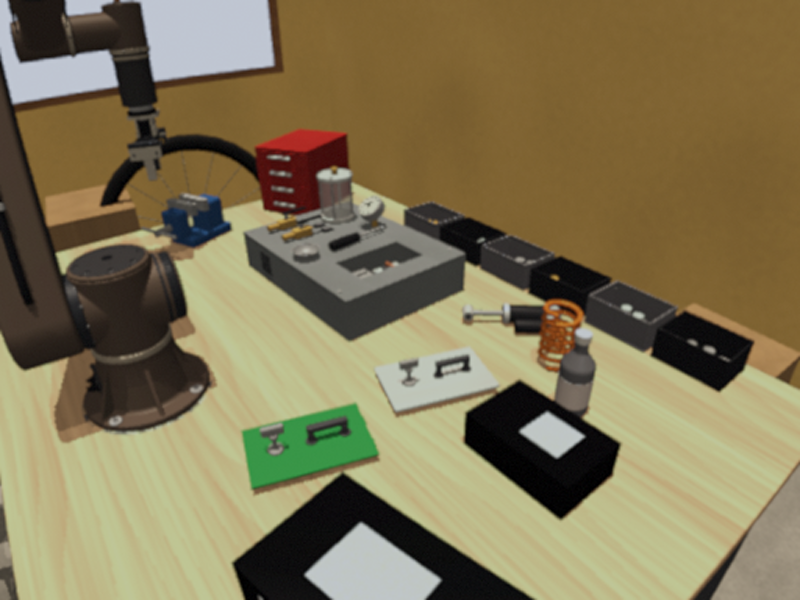

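Candidates are the silver panel (327,400 in the scaled scene) and the green look-alike (232,307). I choose the silver one: stud at (315,365), handle at (332,408), tongues at the lower edge. The opening is at about (530,310).

Run:
```python
from h import *
a=load('scene0');b=load('side0')
f=.64
# panel corners: bright, low-saturation blobs
def quad(mask):
    mask=cv2.morphologyEx(mask,cv2.MORPH_CLOSE,np.ones((7,7)))
    cs=cv2.findContours(mask,cv2.RETR_EXTERNAL,cv2.CHAIN_APPROX_NONE)[0];c=max(cs,key=cv2.contourArea)
    h=cv2.convexHull(c)
    for e in np.linspace(2,20,37):
        q=cv2.approxPolyDP(h,e,True)
        if len(q)==4:break
    return q.reshape(-1,2),cv2.contourArea(c)
def roi(img,x0,x1,y0,y1):
    m=np.zeros(img.shape[:2],np.uint8);m[int(y0*f):int(y1*f),int(x0*f):int(x1*f)]=255;return m
for c,n,rp in((a,'scene',(255,400,330,475)),(b,'side',(365,505,340,418))):
    im=c['pixels'];hsv=cv2.cvtColor(im,cv2.COLOR_RGB2HSV)
    m=((hsv[...,1]<45)&(hsv[...,2]>110)).astype(np.uint8)*255&roi(im,*rp)
    q,A=quad(m);print(n,'panel',A);P=[onz(c,*p,.018) for p in q]
    for p,x in zip(q,P):print(p,x.round(4))
    print([round(np.linalg.norm(P[i]-P[i-1]),4) for i in range(4)])
im=a['pixels'];g=im.max(2)
# deck quad top
print(im[int(285*f),int(520*f)],im[int(350*f),int(440*f)],im[int(300*f),int(450*f)],im[int(330*f),int(600*f)])
crop=lambda c,x0,x1,y0,y1,w:cv2.resize(c['pixels'][int(y0*f):int(y1*f),int(x0*f):int(x1*f),::-1],(w,int(w*(y1-y0)/(x1-x0))),interpolation=cv2.INTER_CUBIC)
A=crop(a,250,400,325,475,400);B=crop(a,455,605,245,395,400)
C=crop(b,365,515,310,422,400);D=crop(b,320,470,210,322,400)
cv2.imwrite('pics/c.png',np.vstack([np.hstack([A,B]),np.hstack([C,D])])[:600])
```

```text
scene panel 3582.5
[219 218] [ 0.3688 -0.2296  0.018 ]
[247 276] [ 0.5569 -0.2909  0.018 ]
[194 294] [ 0.5165 -0.4134  0.018 ]
[171 233] [ 0.3304 -0.3527  0.018 ]
[np.float64(0.1289), np.float64(0.1979), np.float64(0.1289), np.float64(0.1958)]
side panel 1941.0
[318 244] [ 0.5221 -0.4014  0.018 ]
[253 263] [ 0.3286 -0.3508  0.018 ]
[240 235] [ 0.3712 -0.2282  0.018 ]
[300 222] [ 0.5563 -0.2896  0.018 ]
[np.float64(0.1169), np.float64(0.2), np.float64(0.1298), np.float64(0.195)]
[37 36 34] [167 170 127] [116 114 105] [115 112 103]
```

View pics/c.png

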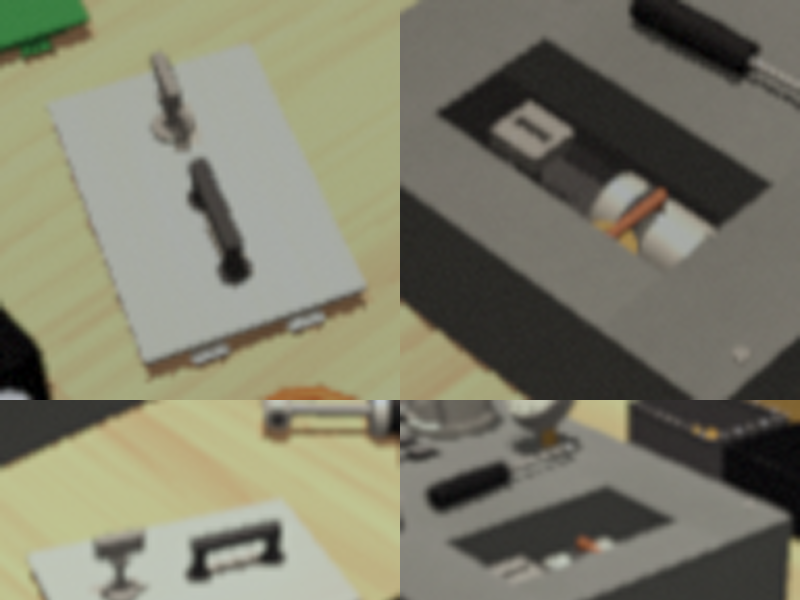

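The crop confirms the silver panel: stud at the robot end, handle towards the tongues, two tongues at the lower edge. The opening corners in the scene crop are about (545,40), (438,112), (770,185) and (665,270).

Run:
```python
from h import *
a=load('scene0');b=load('side0')
P=[]
for x,y in((545,40),(438,112),(665,270),(770,185)):
    u=(int(455*.64)+(x-400)*.24); v=int(245*.64)+y*.24
    P.append(onz(a,u,v,.1));print(P[-1].round(4))
P=np.array(P);print([np.linalg.norm(P[i]-P[i-1]).round(4) for i in range(4)],P.mean(0))
d=P[3]-P[0];d2=P[2]-P[1];print(np.degrees(np.arctan2(d[1],d[0])),np.degrees(np.arctan2(d2[1],d2[0])))
# side view
Q=[]
for x,y in((607,487),(447,540),(672,520)):
    Q.append(onz(b,int(320*.64)+(x-400)*.24,int(210*.64)+(y-400)*.24,.1));print(Q[-1].round(4))
# handle triangulation
h=[(int(250*.64)+x*.24,int(325*.64)+y*.24) for x,y in((200,162),(235,262))]
g=[(int(365*.64)+x*.24,int(310*.64)+(y-400)*.24) for x,y in((192,543),(280,527))]
for p,q in zip(h,g): print(tri(a,p,b,q))
print(onz(a,*h[0],.05),onz(a,*h[1],.05))
c=load('wrist0');print(c['R'].round(2),c['t'])
```

```text
[0.4665 0.0569 0.1   ]
[ 0.4698 -0.0407  0.1   ]
[ 0.6469 -0.0335  0.1   ]
[0.6424 0.0643 0.1   ]
[np.float64(0.176), np.float64(0.0977), np.float64(0.1772), np.float64(0.098)] [0.55640323 0.01174362 0.1       ]
2.4065256766490983 2.3326055246643813
[0.6394 0.0623 0.1   ]
[0.4672 0.0606 0.1   ]
[ 0.6417 -0.03    0.1   ]
(array([ 0.44628181, -0.31921181,  0.04591979]), np.float64(0.001863894149148993))
(array([ 0.51062218, -0.34166875,  0.04083975]), np.float64(0.0071074862134406025))
[ 0.44974673 -0.32187619  0.05      ] [ 0.5184554  -0.34883979  0.05      ]
[[-0.35 -0.94  0.  ]
 [-0.9   0.33  0.29]
 [-0.27  0.1  -0.96]] [ 0.67501331 -0.03538589  0.39310357]
```

```bash
cat >> h.py <<'E'
def to(x,y,z,yaw=None):
    """remaining shift in tool axes (cm) and turn about tool z (deg), from the measured pose"""
    from scipy.spatial.transform import Rotation as Ro
    s=r.get_state(); R=Ro.from_euler('xyz',s['eef_rot'],degrees=True).as_matrix()
    d=R.T@(np.array([x,y,z])-s['tcp_pos'])*100
    print('t',s['time_s'],'pos',s['tcp_pos'].round(4),'rot',s['eef_rot'].round(2),'F',np.round(s['contact_force'],1),'w',round(s['gripper_width'],4))
    print('shift cm',d.round(2),'rows>=',(np.linalg.norm(d)/4.17).round(1), 'turn z', None if yaw is None else round(s['eef_rot'][2]-yaw,2))
E
python3 - <<'E'
from h import *
a=load('scene0');b=load('side0')
print('res', tri(a,(687*.64,182*.64),b,(334*.64,171*.64)))   # knob
print('gauge', tri(a,(650*.64,248*.64),b,(372*.64,203*.64)))
for p in((410,270),(585,165),(742,245),(565,400)): print(onz(a,p[0]*.64,p[1]*.64,.1).round(3))
to(.55,.02,.33);
E
```

```text
res (array([0.61442126, 0.29766156, 0.22774179]), np.float64(0.0035195552643330383))
gauge (array([0.64632543, 0.17682083, 0.16977601]), np.float64(0.006891171126946577))
[ 0.378 -0.089  0.1  ]
[0.372 0.368 0.1  ]
[0.703 0.386 0.1  ]
[ 0.727 -0.101  0.1  ]
t 0.15 pos [0.2357 0.6321 0.2259] rot [ 1.7993e+02 -1.0000e-02 -2.0450e+01] F [0.3 0.2 0.7] w 0.0875
shift cm [ 50.84  46.39 -10.35] rows>= 16.7 turn z None
```

Emit:
{"api": "carry_out", "payload": {
  "motion": [0, 0, 0, 2.8, 2.55, -0.6, 8.7, 0, 0, 0, 2.8, 2.55, -0.6, 8.7, 0, 0, 0, 2.8, 2.55, -0.6, 8.7, 0, 0, 0, 2.8, 2.55, -0.6, 8.7, 0, 0, 0, 2.8, 2.55, -0.6, 8.7, 0, 0, 0, 2.8, 2.55, -0.6, 8.7, 0, 0, 0, 2.8, 2.55, -0.6, 8.7, 0, 0, 0, 2.8, 2.55, -0.6, 8.7, 0, 0, 0, 2.8, 2.55, -0.6, 8.7, 0, 0, 0, 2.8, 2.55, -0.6, 8.7, 0, 0, 0, 2.8, 2.55, -0.6, 8.7, 0, 0, 0, 2.8, 2.55, -0.6, 8.7, 0, 0, 0, 2.8, 2.55, -0.6, 8.7, 0, 0, 0, 2.8, 2.55, -0.6, 8.7, 0, 0, 0, 2.8, 2.55, -0.6, 8.7, 0, 0, 0, 2.8, 2.55, -0.6, 8.7, 0, 0, 0, 2.8, 2.55, -0.6, 8.7, 0, 0, 0, 2, 2, 0, 8.7, 0, 0, 0, 1, 1, 0, 8.7, 0, 0, 0, 0, 0, 0, 8.7]
}}

```text
time_s: 1.82
tcp_pos: [0.5486, 0.0188, 0.3279]
eef_rot: [179.9, 0.0, -20.6]
contact_force: [-0.0, 1.7, 0.2]
gripper_width: 0.0865
```

Run:
```python
from h import *
w=cap('wrist','wrist1')
to(.4755,-.3322,.13,-18.05)
P=[(.4665,.0569,.1),(.4698,-.0407,.1),(.6469,-.0335,.1),(.6424,.0643,.1)]
for p in P: print(proj(w,p))
cv2.imwrite('pics/w1.png',cv2.resize(w['pixels'][:,:,::-1],(800,600),interpolation=cv2.INTER_CUBIC))
```

```text
t 1.8667 pos [0.5482 0.02   0.3279] rot [ 1.7996e+02  5.0000e-02 -2.0610e+01] F [-0.8 -0.1  0.1] w 0.0872
shift cm [ 5.62 35.51 19.81] rows>= 9.8 turn z -2.56
[252.91358444 226.56822777]
[312.10153317 203.76760865]
[267.91537862  89.61207601]
[203.06600826 119.04613882]
```

View pics/w1.png

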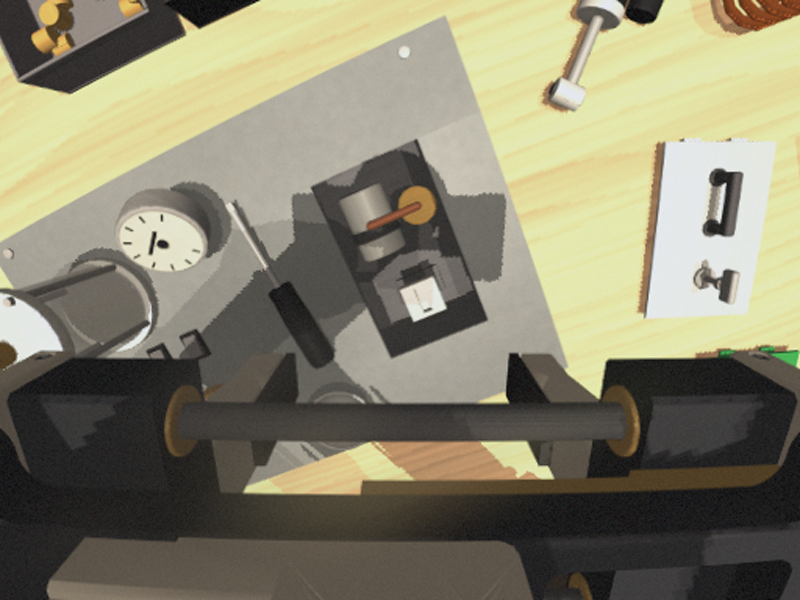

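The wrist view shows the opening corners at (313,186), (416,140), (487,320) and (392,356) in scaled pixels, and the panel at (660,141) to (747,318). Next I refine both with edge fits.

```bash
cat >> h.py <<'E'
def edge(g,p,q,w=4):
    p,q=np.array(p,float),np.array(q,float);d=(q-p)/np.linalg.norm(q-p);n=np.array([-d[1],d[0]]);o=np.linspace(-w,w,8*w+1);pts=[]
    for s in np.linspace(.1,.9,40):
        c=p+(q-p)*s;xy=c+o[:,None]*n
        v=cv2.remap(g,xy[:,0].astype(np.float32)[None],xy[:,1].astype(np.float32)[None],cv2.INTER_CUBIC)[0]
        k=np.abs(np.gradient(v));k[k<.5*k.max()]=0;pts.append(c+n*(k@o/k.sum()))
    return cv2.fitLine(np.array(pts,np.float32),cv2.DIST_HUBER,0,.01,.01).ravel()
def quadfit(c,q,z,w=4):
    g=cv2.GaussianBlur(cv2.cvtColor(c['pixels'],cv2.COLOR_RGB2GRAY),(3,3),0).astype(np.float32)
    L=[edge(g,q[i],q[(i+1)%4],w) for i in range(4)];P=[]
    for i in range(4):
        a,b=L[i-1],L[i];s=np.linalg.solve(np.c_[a[:2],-b[:2]],b[2:]-a[2:]);P.append(onz(c,*(a[2:]+s[0]*a[:2]),z))
    P=np.array(P);D=[P[(i+1)%4]-P[i] for i in range(4)]
    print(P.round(4).tolist());print('sides',[round(float(np.linalg.norm(d)),4) for d in D],'ang',[round(float(np.degrees(np.arctan2(d[1],d[0]))),2) for d in D],'centre',P.mean(0).round(4))
E
python3 - <<'E'
from h import *
w=load('wrist1');a=load('scene0')
f=lambda q:[(x*.64,y*.64) for x,y in q]
quadfit(w,f([(313,186),(416,140),(487,320),(392,356)]),.1)
quadfit(w,f([(660,141),(775,141),(747,318),(647,318)]),.018)
quadfit(a,[(219,218),(247,276),(194,294),(171,233)],.018,3)
quadfit(a,[(325.8,165.6),(300.1,183),(354.6,221),(379.8,200.4)],.1,3)
E
```

```text
[[0.6454, 0.0711, 0.1], [0.649, -0.0324, 0.1], [0.4688, -0.0397, 0.1], [0.4644, 0.0629, 0.1]]
sides [0.1035, 0.1804, 0.1027, 0.1813] ang [-88.01, -177.67, 92.48, 2.58] centre [0.5569 0.0155 0.1   ]
[[0.5637, -0.2861, 0.018], [0.5201, -0.4141, 0.018], [0.3293, -0.3516, 0.018], [0.3692, -0.2284, 0.018]]
sides [0.1352, 0.2008, 0.1295, 0.2028] ang [-108.82, 161.87, 72.01, -16.51] centre [ 0.4456 -0.32    0.018 ]
[[0.3649, -0.2272, 0.018], [0.5592, -0.2906, 0.018], [0.5182, -0.4135, 0.018], [0.3291, -0.352, 0.018]]
sides [0.2044, 0.1296, 0.1989, 0.1299] ang [-18.07, -108.45, 161.99, 73.98] centre [ 0.4429 -0.3208  0.018 ]
[[0.4628, 0.0584, 0.1], [0.4679, -0.0436, 0.1], [0.6458, -0.0304, 0.1], [0.6413, 0.0664, 0.1]]
sides [0.1021, 0.1784, 0.0969, 0.1786] ang [-87.18, 4.24, 92.65, -177.43] centre [0.5544 0.0127 0.1   ]
```

Emit:
{"api": "carry_out", "payload": {
  "motion": [0, 0, -2.5, 0, 0, 0, 8.7, 0, 0, 0, 0.3, 3.5, 2.1, 8.7, 0, 0, 0, 0.3, 3.5, 2.1, 8.7, 0, 0, 0, 0.3, 3.5, 2.1, 8.7, 0, 0, 0, 0.3, 3.5, 2.1, 8.7, 0, 0, 0, 0.3, 3.5, 2.1, 8.7, 0, 0, 0, 0.3, 3.5, 2.1, 8.7, 0, 0, 0, 0.3, 3.5, 2.1, 8.7, 0, 0, 0, 0.3, 3.5, 2.1, 8.7, 0, 0, 0, 0.3, 3.5, 2.1, 8.7, 0, 0, 0, 0.2, 2.8, 2.1, 8.7, 0, 0, 0, 0.2, 1.2, 1.5, 8.7, 0, 0, 0, 0, 0, 0, 8.7, 0, 0, 0, 0, 0, 0, 8.7]
}}

```text
time_s: 3.03
tcp_pos: [0.4675, -0.3255, 0.1027]
eef_rot: [180.0, 0.1, -18.0]
contact_force: [0.7, 0.0, 1.2]
gripper_width: 0.087
```

Run:
```python
from h import *
w=cap('wrist','wrist2')
to(.4668,-.3281,.026,-18.1)
R=np.array([.444,-.3206,0]);ex=np.array([np.cos(np.radians(-18.1)),np.sin(np.radians(-18.1)),0]);ey=np.array([-ex[1],ex[0],0])
im=w['pixels'][:,:,::-1].copy()
pts=[R+ex*x+ey*y+[0,0,z] for x,y,z in((0,0,.05),(.068,0,.05),(.1,.065,.018),(.1,-.065,.018),(-.034,0,.069),(-.07,0,.069))]
for p in pts: cv2.drawMarker(im,tuple(proj(w,p).round().astype(int).tolist()),(0,0,255),cv2.MARKER_CROSS,8)
cv2.imwrite('pics/w2.png',cv2.resize(im,(800,600),interpolation=cv2.INTER_CUBIC))
```

```text
t 3.0833 pos [ 0.4685 -0.3252  0.1038] rot [ 1.7999e+02  2.0000e-02 -1.7920e+01] F [0.  0.  0.7] w 0.0867
shift cm [-0.07  0.32  7.78] rows>= 1.9 turn z 0.18
```

View pics/w2.png

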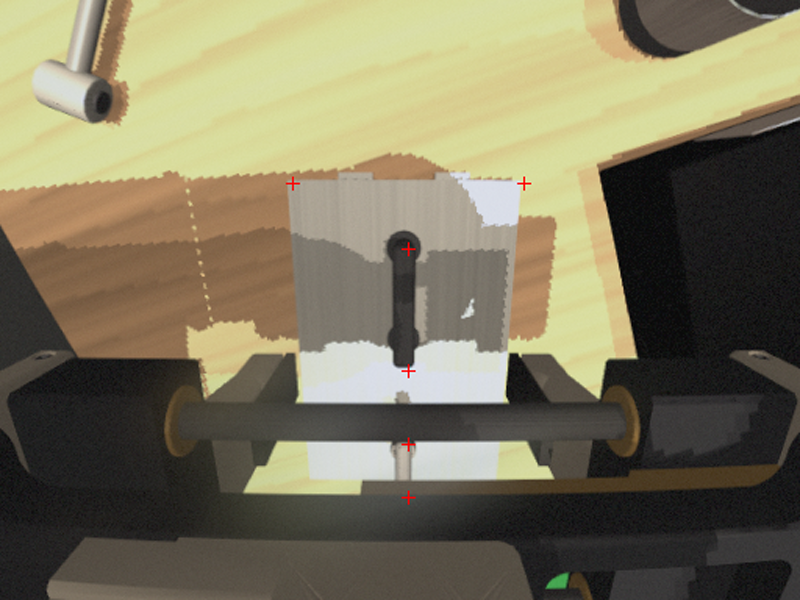

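Emit:
{"api": "carry_out", "payload": {
  "motion": [0, 0, 0, 0.4, 0.1, 2.5, 8.7, 0, 0, 0, 0, 0, 2.5, 8.7, 0, 0, 0, 0, 0, 1.6, 8.7, 0, 0, 0, 0, 0, 0.9, 8.7, 0, 0, 0, 0, 0, 0.25, 8.7, 0, 0, 0, 0, 0, 0, 4, 0, 0, 0, 0, 0, 0, 0, 0, 0, 0, 0, 0, 0, 0, 0, 0, 0, 0, 0, 0, 0, 0, 0, 0, 0, 0, 0, 0, 0, 0, 0, 0, 0, 0, 0, 0, 0, 0, 0, 0, 0, 0, 0, 0, 0, 0, 0, 0, 0],
  "grip_force": 50
}}

```text
time_s: 4.17
tcp_pos: [0.4716, -0.3281, 0.0262]
eef_rot: [180.0, -0.0, -18.0]
contact_force: [-0.3, 0.1, 0.3]
gripper_width: 0.0395
```

Emit:
{"api": "carry_out", "payload": {
  "motion": [0, 0, 0, 0, 0, 0, 0, 0, 0, 0, 0, 0, 0, 0, 0, 0, 0, 0, 0, 0, 0, 0, 0, 0, 0, 0, 0, 0, 0, 0, 0, 0, 0, 0, 0, 0, 0, 0, 0, 0, 0, 0, 0, 0, 0, 0, 0, 0, 0]
}}

```text
time_s: 4.75
tcp_pos: [0.4716, -0.3281, 0.026]
eef_rot: [180.0, 0.0, -17.9]
contact_force: [-0.3, 0.2, -0.5]
gripper_width: 0.0117
```

Emit:
{"api": "carry_out", "payload": {
  "motion": [0, 0, 0, 0, 0, 0, 0, 0, 0, 0, 0, 0, 0, 0, 0, 0, 0, 0, 0, -0.5, 0, 0, 0, 0, 0, 0, -1, 0, 0, 0, 0, 0, 0, -2, 0, 0, 0, 0, 0, 0, -2.5, 0, 0, 0, 0, 0, 0, -2.5, 0, 0, 0, 0, 0, 0, -2.5, 0, 0, 0, 0, 0, 0, -2.5, 0, 0, 0, 0, 0, 0, -1.5, 0, 0, 0, 0, 0, 0, -0.5, 0, 0, 0, 0, 0, 0, 0, 0]
}}

```text
time_s: 5.75
tcp_pos: [0.4721, -0.3281, 0.1828]
eef_rot: [-180.0, -0.2, -17.9]
contact_force: [0.3, 0.4, -4.2]
gripper_width: 0.0111
```

Run:
```python
from h import *
w=cap('wrist','wrist3');b=cap('side','side3')
s=r.get_state();to(.56,.01,.2,2.3);print(s['moment'])
A=cv2.resize(w['pixels'][:300,:,::-1],(512,300));
u,v=proj(b,s['tcp_pos']).astype(int);B=b['pixels'][v-75:v+75,u-100:u+100,::-1]
cv2.imwrite('pics/l.png',np.hstack([A,cv2.resize(B,(288,300-84))if 0 else cv2.resize(B,(288,300))]))
```

```text
t 5.85 pos [ 0.4709 -0.3276  0.1802] rot [-1.7997e+02  7.0000e-02 -1.7960e+01] F [ 0.4  0.7 -4.7] w 0.0114
shift cm [ -1.94 -34.86  -1.96] rows>= 8.4 turn z -20.26
[ 0.00108707 -0.03853318  0.03477905]
```

View pics/l.png

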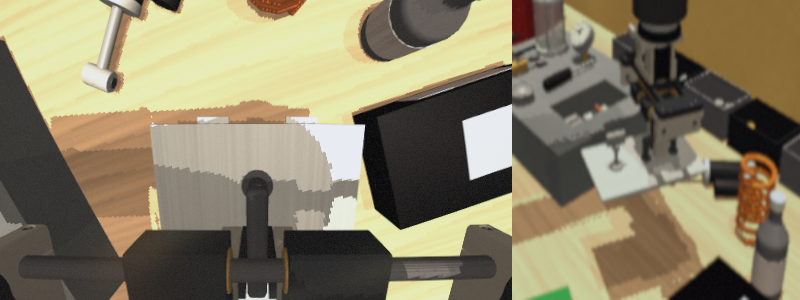

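The panel is lifted and looks roughly level. Its front edge in the wrist view runs from (152,125) to (365,125) in raw pixels. I measure its pose in the hand.

```bash
cat >> h.py <<'E'
def frontfit(c,pl,pr,bl,br,w=4):
    """front plate corners by line fits (front, left, right edges), sub-pixel"""
    g=cv2.GaussianBlur(cv2.cvtColor(c['pixels'],cv2.COLOR_RGB2GRAY),(3,3),0).astype(np.float32)
    f,l,rr=edge(g,pl,pr,w),edge(g,pl,bl,w),edge(g,pr,br,w)
    x=lambda a,b:a[2:]+np.linalg.solve(np.c_[a[:2],-b[:2]],b[2:]-a[2:])[0]*a[:2]
    return x(f,l),x(f,rr)
def panelpts(tcp,yaw,gx,gz=.026,gy=0,pitch=0):
    from scipy.spatial.transform import Rotation as Ro
    R=Ro.from_euler('z',yaw,degrees=True).as_matrix()@Ro.from_euler('y',pitch,degrees=True).as_matrix()
    return [np.array(tcp)+R@(np.array(p)-[gx,gy,gz]) for p in((.1,.065,.018),(.1,-.065,.018),(-.1,.065,.018),(-.1,-.065,.018))]
E
python3 - <<'E'
from h import *
w=load('wrist3');s=r.get_state()
cl,cr=frontfit(w,(152,125),(365,125),(158,220),(361,220));print(cl,cr)
for gx,p in((.028,0),(.028,2),(.028,4),(.028,-2),(.031,0)):
    q=panelpts(s['tcp_pos'],s['eef_rot'][2],gx,pitch=p);print(gx,p,[proj(w,x).round(1).tolist() for x in q])
E
```

```text
[148.77216 123.06649] [363.95367 124.0189 ]
0.028 0 [[153.6, 127.8], [362.4, 128.0], [181.3, 370.6], [333.7, 370.7]]
0.028 2 [[155.1, 128.1], [360.8, 128.3], [180.0, 375.4], [335.1, 375.5]]
0.028 4 [[156.6, 128.6], [359.3, 128.8], [178.6, 380.3], [336.5, 380.4]]
0.028 -2 [[152.1, 127.6], [363.9, 127.8], [182.5, 365.8], [332.4, 365.9]]
0.031 0 [[154.1, 132.7], [361.9, 132.9], [181.6, 373.2], [333.4, 373.2]]
```

Run:
```python
from h import *
w=load('wrist3');b=load('side3');a=cap('scene','scene3');s=r.get_state()
q=panelpts(s['tcp_pos'],s['eef_rot'][2],.028)
out=[]
for c in(a,b):
    im=c['pixels'][:,:,::-1].copy()
    p=np.array([proj(c,x) for x in q]);print(p.round(1).tolist())
    u,v=p.mean(0).astype(int)
    x0,y0=max(u-60,0),max(v-60,0);crop=cv2.resize(im[y0:y0+120,x0:x0+120],(400,400),interpolation=cv2.INTER_CUBIC)
    for t in p: cv2.drawMarker(crop,tuple(((t-[x0,y0])*400/120).astype(int).tolist()),(0,0,255),cv2.MARKER_CROSS,10)
    print(x0,y0);out.append(crop)
wc=w['pixels'][100:250,130:390,::-1]
cv2.imwrite('pics/t.png',np.hstack(out))
```

```text
[[247.5, 233.2], [188.3, 252.1], [216.4, 174.0], [163.1, 188.8]]
143 152
[[302.8, 178.0], [324.4, 200.0], [236.6, 190.2], [251.5, 215.2]]
218 135
```

View pics/t.png

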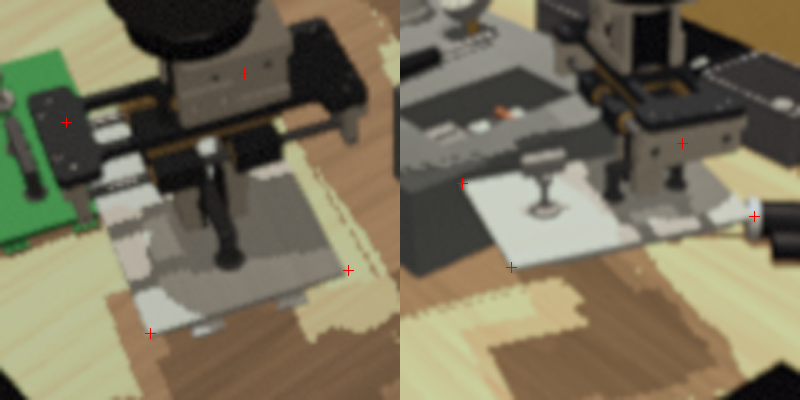

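The markers match the corners to about 1 px in both views, so the panel is level, gripped at panel x of about +27 mm. Next I carry it to a hover above the opening, about 20 mm short of home.

Emit:
{"api": "carry_out", "payload": {
  "motion": [0, 0, -5, 0, 0, 0, 0, 0, 0, -5, 0, 0, -0.5, 0, 0, 0, -5, 0, 0, -0.5, 0, 0, 0, -5.3, 0, 0, 0, 0, 0, 0, 0, 0.31, -1, 0, 0, 0, 0, 0, 0.62, -2, 0, 0, 0, 0, 0, 0.93, -3, 0, 0, 0, 0, 0, 1.09, -3.5, 0, 0, 0, 0, 0, 1.09, -3.5, 0, 0, 0, 0, 0, 1.09, -3.5, 0, 0, 0, 0, 0, 1.09, -3.5, 0, 0, 0, 0, 0, 1.09, -3.5, 0, 0, 0, 0, 0, 1.09, -3.5, 0, 0, 0, 0, 0, 1.09, -3.5, 0, 0, 0, 0, 0, 0.69, -2.2, 0, 0, 0, 0, 0, 0.37, -1.2, 1, 0, 0, 0, 0, 0, 0, 1.5, 0, 0, 0, 0, 0, 0, 1, 0, 0, 0, 0, 0, 0, 0, 0, 0, 0, 0, 0, 0, 0, 0]
}}

```text
time_s: 7.57
tcp_pos: [0.5621, 0.0142, 0.1548]
eef_rot: [179.9, 0.2, 2.3]
contact_force: [-0.2, 0.4, -3.2]
gripper_width: 0.0116
```

Run:
```python
from h import *
w=cap('wrist','wrist4');a=cap('scene','scene4')
to(.5629,.0147,.150,2.3)
s=r.get_state()
im=w['pixels'][:,:,::-1].copy()
C=np.array([.5569,.0155,.1]);t=np.radians(2.3);ex=np.array([np.cos(t),np.sin(t),0]);ey=np.array([-ex[1],ex[0],0])
for x,y in((.09,.0515),(.09,-.0515)): print('open',proj(w,C+x*ex+y*ey))
print('panel',[proj(w,x).round(1).tolist() for x in panelpts(s['tcp_pos'],s['eef_rot'][2],.027)])
x0,y0=110,50;cr=im[y0:y0+180,x0:x0+290];cv2.imwrite('pics/h.png',cv2.resize(cr,None,fx=2.7,fy=2.7,interpolation=cv2.INTER_CUBIC))
```

```text
t 7.6667 pos [0.5633 0.0143 0.1564] rot [ 1.7998e+02 -1.0000e-02  2.2900e+00] F [ 0.2  0.3 -2.3] w 0.0116
shift cm [-0.04 -0.04  0.64] rows>= 0.2 turn z -0.01
open [187.86843375 105.86946436]
open [322.9066464  105.88340073]
panel [[149.7, 122.6], [365.2, 122.7], [179.5, 371.5], [334.9, 371.3]]
```

View pics/h.png

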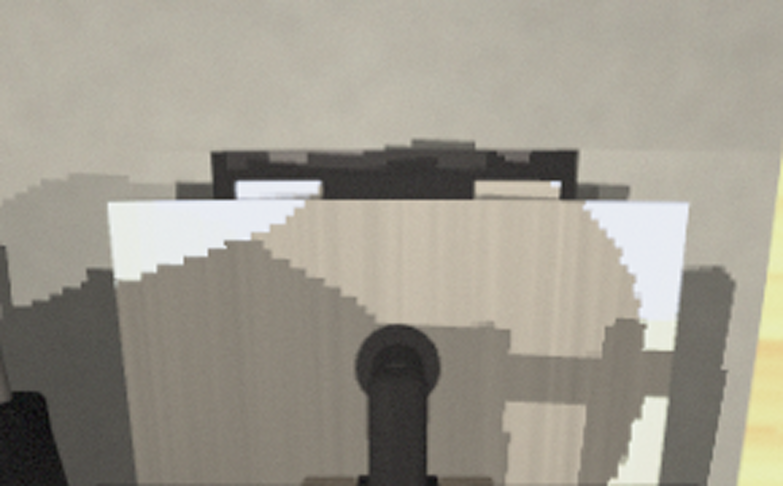

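The opening's far corners are at raw (188.5,106.3) and (324.4,106.3), and the panel's front corners at (150,125) and (365,125). They are parallel, within 0.5 mm sideways, and about 21 mm short of home. Now I lower the panel by feel.

Emit:
{"api": "carry_out", "payload": {
  "motion": [0, 0, 0, 0.1, -0.05, 0.5, 0, 0, 0, 0, 0, 0, 1, 0, 0, 0, 0, 0, 0, 0.8, 0, 0, 0, 0, 0, 0, 0.5, 0, 0, 0, 0, 0, 0, 0.3, 0, 0, 0, 0, 0, 0, 0.2, 0, 0, 0, 0, 0, 0, 0, 0]
}}

```text
time_s: 8.25
tcp_pos: [0.5639, 0.0155, 0.1225]
eef_rot: [180.0, 0.0, 2.4]
contact_force: [-0.9, 0.0, -3.4]
gripper_width: 0.0114
```

Emit:
{"api": "carry_out", "payload": {
  "motion": [0, 0, 0, 0, 0, 0.2, 0, 0, 0, 0, 0, 0, 0.15, 0, 0, 0, 0, 0, 0, 0.15, 0, 0, 0, 0, 0, 0, 0.1, 0, 0, 0, 0, 0, 0, 0, 0]
}}

```text
time_s: 8.67
tcp_pos: [0.564, 0.0155, 0.1169]
eef_rot: [-180.0, 0.0, 2.4]
contact_force: [0.4, 0.4, -3.9]
gripper_width: 0.0116
```

Emit:
{"api": "carry_out", "payload": {
  "motion": [0, 0, 0, 0, 0, 0.1, 0, 0, 0, 0, 0, 0, 0.1, 0, 0, 0, 0, 0, 0, 0.1, 0, 0, 0, 0, 0, 0, 0, 0]
}}

```text
time_s: 9.0
tcp_pos: [0.564, 0.0155, 0.1139]
eef_rot: [180.0, 0.0, 2.4]
contact_force: [0.3, 0.5, -3.0]
gripper_width: 0.0114
```

Emit:
{"api": "carry_out", "payload": {
  "motion": [0, 0, 0, 0, 0, 0.1, 0, 0, 0, 0, 0, 0, 0.05, 0, 0, 0, 0, 0, 0, 0, 0, 0, 0, 0, 0, 0, 0, 0]
}}

```text
time_s: 9.33
tcp_pos: [0.5641, 0.0155, 0.1125]
eef_rot: [-180.0, 0.0, 2.4]
contact_force: [-0.6, 0.8, -3.4]
gripper_width: 0.0112
```

Emit:
{"api": "carry_out", "payload": {
  "motion": [0, 0, 0, 0, 0, 0.08, 0, 0, 0, 0, 0, 0, 0, 0, 0, 0, 0, 0, 0, 0, 0]
}}

```text
time_s: 9.58
tcp_pos: [0.5643, 0.0156, 0.112]
eef_rot: [-180.0, -0.0, 2.4]
contact_force: [-0.2, -0.5, -0.9]
gripper_width: 0.0109
```

Emit:
{"api": "carry_out", "payload": {
  "motion": [0, 0, 0, 0, 0, 0.06, 0, 0, 0, 0, 0, 0, 0, 0, 0, 0, 0, 0, 0, 0, 0]
}}

```text
time_s: 9.83
tcp_pos: [0.5643, 0.0156, 0.112]
eef_rot: [180.0, -0.0, 2.4]
contact_force: [-2.5, -0.4, 5.1]
gripper_width: 0.011
```

Emit:
{"api": "carry_out", "payload": {
  "motion": [0, 0, 0, 0, 0, 0.06, 0, 0, 0, 0, 0, 0, 0, 0, 0, 0, 0, 0, 0, 0, 0]
}}

```text
time_s: 10.08
tcp_pos: [0.5643, 0.0156, 0.112]
eef_rot: [180.0, -0.1, 2.4]
contact_force: [-6.4, 1.2, 9.7]
gripper_width: 0.0116
```

Emit:
{"api": "carry_out", "payload": {
  "motion": [0, 0, 0, 0, 0, -0.1, 0, 0, 0, 0, 0.1, 0, 0, 0, 0, 0, 0, 0.15, 0, 0, 0, 0, 0, 0, 0.15, 0, 0, 0, 0, 0, 0, 0.15, 0, 0, 0, 0, 0, 0, 0.15, 0, 0, 0]
}}

```text
time_s: 10.58
tcp_pos: [0.5706, 0.0155, 0.112]
eef_rot: [180.0, 0.1, 2.4]
contact_force: [-5.7, 0.2, 6.7]
gripper_width: 0.0114
```

Emit:
{"api": "carry_out", "payload": {
  "motion": [0, 0, 0, 0.1, 0, -0.05, 0, 0, 0, 0, 0.15, 0, 0, 0, 0, 0, 0, 0.15, 0, 0, 0, 0, 0, 0, 0.15, 0, 0, 0, 0, 0, 0, 0.1, 0, 0, 0]
}}

```text
time_s: 11.0
tcp_pos: [0.5777, 0.016, 0.112]
eef_rot: [180.0, 0.0, 2.4]
contact_force: [-2.8, -0.1, 2.4]
gripper_width: 0.0115
```

Emit:
{"api": "carry_out", "payload": {
  "motion": [0, 0, 0, 0.1, 0, 0, 0, 0, 0, 0, 0.1, 0, 0, 0, 0, 0, 0, 0.1, 0, 0, 0, 0, 0, 0, 0.1, 0, 0, 0]
}}

```text
time_s: 11.33
tcp_pos: [0.5817, 0.0163, 0.112]
eef_rot: [180.0, -0.0, 2.4]
contact_force: [-3.5, -0.3, 1.7]
gripper_width: 0.012
```

Emit:
{"api": "carry_out", "payload": {
  "motion": [0, 0, 0, 0.1, 0, 0, 0, 0, 0, 0, 0.1, 0, 0, 0, 0, 0, 0, 0, 0, 0, 0]
}}

```text
time_s: 11.58
tcp_pos: [0.5838, 0.0164, 0.112]
eef_rot: [180.0, -0.0, 2.4]
contact_force: [-1.6, -0.5, 1.2]
gripper_width: 0.0114
```

Emit:
{"api": "carry_out", "payload": {
  "motion": [0, 0, 0, 0.1, 0, 0, 0, 0, 0, 0, 0.1, 0, 0, 0, 0, 0, 0, 0, 0, 0, 0]
}}

```text
time_s: 11.83
tcp_pos: [0.5839, 0.0163, 0.112]
eef_rot: [180.0, 0.2, 2.3]
contact_force: [-9.1, 0.8, 6.6]
gripper_width: 0.0116
```

Emit:
{"api": "carry_out", "payload": {
  "motion": [0, 0, 0, 0.08, 0, 0, 0, 0, 0, 0, 0.07, 0, 0, 0, 0, 0, 0, 0, 0, 0, 0]
}}

```text
time_s: 12.08
tcp_pos: [0.5839, 0.0162, 0.112]
eef_rot: [180.0, 0.3, 2.3]
contact_force: [-15.1, 3.0, 11.5]
gripper_width: 0.0114
```

The panel stopped at x = 0.5839 with the force building to 15 N, so the end flange is against the edge. Next: unload, release, rise, and check from above.

Emit:
{"api": "carry_out", "payload": {
  "motion": [0, 0, 0, -0.15, 0, 0, 0, 0, 0, 0, -0.1, 0, -0.05, 0, 0, 0, 0, 0, 0, 0, 5, 0, 0, 0, 0, 0, 0, 5, 0, 0, 0, 0, 0, 0, 5, 0, 0, 0, 0, 0, 0, 5, 0, 0, 0, 0, 0, -1, 5, 0, 0, 0, 0, 0, -2.5, 5, 0, 0, 0, 0, 0, -3, 5, 0, 0, 0, -2, 0, -2.5, 5, 0, 0, 0, -3, 0, -1, 5, 0, 0, 0, -2, 0, 0, 5, 0, 0, 0, -0.7, 0, 0, 5, 0, 0, 0, 0, 0, 0, 5, 0, 0, 0, 0, 0, 0, 5]
}}

```text
time_s: 13.33
tcp_pos: [0.5082, 0.0134, 0.2134]
eef_rot: [-180.0, -0.1, 2.4]
contact_force: [-0.2, 0.5, 0.7]
gripper_width: 0.0493
```

Run:
```python
from h import *
w=cap('wrist','wrist5')
to(.5046,.0130,.132,2.3)
im=w['pixels'][:,:,::-1].copy()
C=np.array([.5566,.0147,.1]);t=np.radians(2.3);ex=np.array([np.cos(t),np.sin(t),0]);ey=np.array([-ex[1],ex[0],0])
for x,y,z in((.1,.065,.004),(.1,-.065,.004),(0,0,.036),(.068,0,.036),(-.052+.018,0,.055),(-.052-.018,0,.055),(-.052,0,.055)):
    p=proj(w,C+x*ex+y*ey+[0,0,z]);print(x,y,p.round(1)); cv2.drawMarker(im,tuple(p.round().astype(int).tolist()),(0,0,255),cv2.MARKER_CROSS,5)
cv2.imwrite('pics/w5.png',cv2.resize(im,(800,600),interpolation=cv2.INTER_CUBIC))
```

```text
t 13.3833 pos [0.5085 0.0134 0.2129] rot [ 1.80e+02 -5.00e-02  2.38e+00] F [ 1.6 -0.8 -0.3] w 0.0499
shift cm [-0.4   0.02  8.09] rows>= 1.9 turn z 0.08
0.1 0.065 [186.7  35.5]
0.1 -0.065 [330.   35.9]
0 0 [258.2 150. ]
0.068 0 [258.5  66.6]
-0.034 0 [258.2 193.3]
-0.06999999999999999 0 [258.  232.5]
-0.052 0 [258.1 213.3]
```

View pics/w5.png

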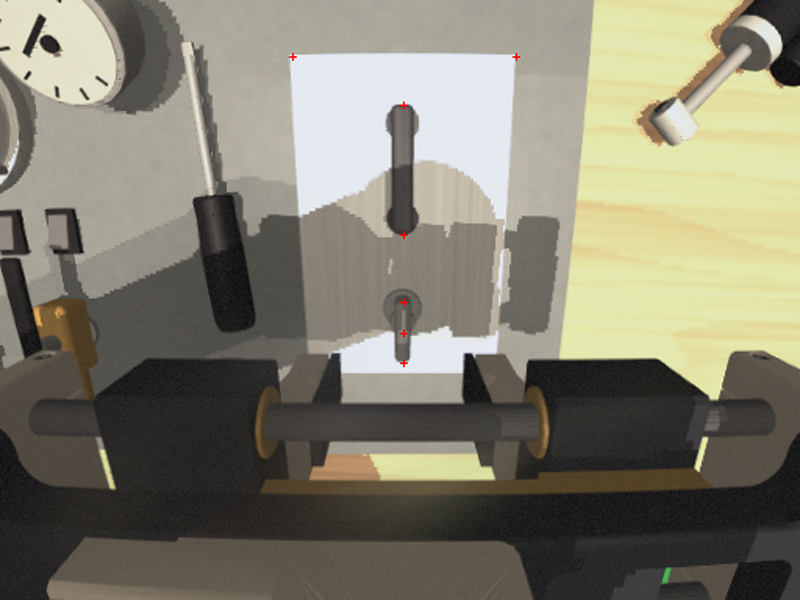

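The panel sits where home was predicted: front corners at (292,55) and (517,55), wing at (403,332) under its marker, all within about 1 mm. Next I go down to the wing.

Emit:
{"api": "carry_out", "payload": {
  "motion": [0, 0, 0, -0.4, 0, 1.5, 4, 0, 0, 0, 0, 0, 2.5, 3.5, 0, 0, 0, 0, 0, 2.5, 3.5, 0, 0, 0, 0, 0, 1.2, 3, 0, 0, 0, 0, 0, 0.4, 2, 0, 0, 0, 0, 0, 0, 0, 0, 0, 0, 0, 0, 0, 0, 0, 0, 0, 0, 0, 0, 0, 0, 0, 0, 0, 0, 0, 0, 0, 0, 0, 0, 0, 0, 0],
  "grip_force": 40
}}

```text
time_s: 14.22
tcp_pos: [0.5041, 0.0132, 0.1322]
eef_rot: [-180.0, -0.1, 2.4]
contact_force: [0.5, -0.2, -2.2]
gripper_width: 0.0125
```

Emit:
{"api": "carry_out", "payload": {
  "motion": [0, 0, 0, 0, 0, 0, 0, 0, 0, 0, 0, 0, 0, 0, 0, 0, 0, 0, 0, 0, 0, 0, 0, 0, 0, 0, 0, 0]
}}

```text
time_s: 14.55
tcp_pos: [0.5038, 0.0132, 0.1318]
eef_rot: [-180.0, -0.0, 2.4]
contact_force: [0.2, -0.1, -0.4]
gripper_width: 0.0126
```

Emit:
{"api": "carry_out", "payload": {
  "motion": [0, 0, 0, 0, 0, 0, 0, 0, 0, 0, 0, 0, 0, 0, 0, 0, 0, 0, 0, 0, 0]
}}

```text
time_s: 14.8
tcp_pos: [0.5038, 0.0131, 0.1318]
eef_rot: [-180.0, -0.0, 2.4]
contact_force: [-0.5, 1.3, 1.5]
gripper_width: 0.0125
```

Run:
```python
from h import *
w=cap('wrist','wrist6');b=cap('side','side6');a=cap('scene','scene6')
to(.5046,.0130,.132,2.3);s=r.get_state();print(s['moment'])
W=cv2.resize(w['pixels'][190:320,170:340,::-1],(400,306),interpolation=cv2.INTER_CUBIC)
o=[]
for c in(b,a):
    u,v=proj(c,[.504,.013,.14]).astype(int);o.append(cv2.resize(c['pixels'][v-30:v+30,u-40:u+40,::-1],(400,294),interpolation=cv2.INTER_CUBIC))
cv2.imwrite('pics/g.png',np.vstack([np.hstack([W,np.zeros_like(W)]),np.hstack(o)]))
```

```text
t 14.95 pos [0.5038 0.0131 0.1318] rot [-1.80e+02 -2.00e-02  2.36e+00] F [-0.7  1.1  2.3] w 0.0129
shift cm [ 0.08  0.02 -0.02] rows>= 0.0 turn z 0.06
[ 0.43131575  0.19969916 -0.01884346]
```

View pics/g.png

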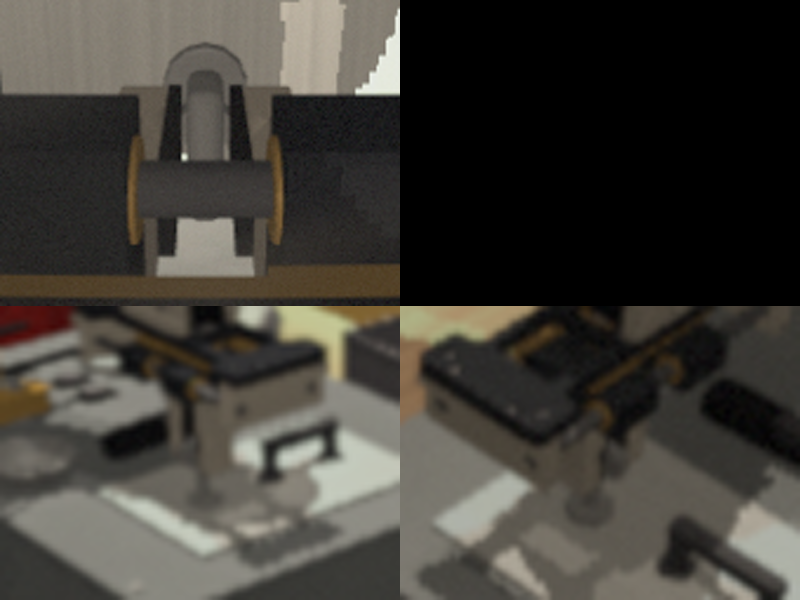

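The wrist crop shows a gap between the pads and the wing at (205,120). The tips are closed at 12.5 mm, on the thicker stem hub below the wing. I open, rise 7 mm, and regrip on the wing itself.

Emit:
{"api": "carry_out", "payload": {
  "motion": [0, 0, 0, 0, 0, 0, 2, 0, 0, 0, 0, 0, 0, 2, 0, 0, 0, 0.05, 0, -0.35, 2, 0, 0, 0, 0, 0, -0.35, 2, 0, 0, 0, 0, 0, 0, 2, 0, 0, 0, 0, 0, 0, 0, 0, 0, 0, 0, 0, 0, 0, 0, 0, 0, 0, 0, 0, 0, 0, 0, 0, 0, 0, 0, 0]
}}

```text
time_s: 15.7
tcp_pos: [0.5041, 0.0131, 0.1385]
eef_rot: [180.0, 0.0, 2.4]
contact_force: [-1.0, -0.2, 1.0]
gripper_width: 0.0088
```

Emit:
{"api": "carry_out", "payload": {
  "motion": [0, 0, 0, 0, 0, 0, 0, 0, 0, 0, 0, 0, 0, 0, 0, 0, 0, 0, 0, 0, 0]
}}

```text
time_s: 15.95
tcp_pos: [0.5041, 0.0131, 0.1385]
eef_rot: [180.0, 0.0, 2.4]
contact_force: [0.2, -0.3, 0.7]
gripper_width: 0.0086
```

Emit:
{"api": "carry_out", "payload": {
  "motion": [0, 0, 0, 0, 0, 0.1, 0, 0, 0, 0, 0, 0, 0.1, 0, 0, 0, 0, 0, 0, 0.1, 0, 0, 0, 0, 0, 0, 0.1, 0, 0, 0, 0, 0, 0, 0.1, 0, 0, 0, 0, 0, 0, 0.1, 0, 0, 0, 0, 0, 0, 0.1, 0, 0, 0, 0, 0, 0, 0.1, 0, 0, 0, 0, 0, 0, 0, 0]
}}

```text
time_s: 16.7
tcp_pos: [0.5041, 0.0131, 0.1304]
eef_rot: [180.0, 0.0, 2.4]
contact_force: [-2.0, 1.1, 3.8]
gripper_width: 0.0088
```

Emit:
{"api": "carry_out", "payload": {
  "motion": [0, 0, 0, 0, 0, 0.1, 0, 0, 0, 0, 0, 0, 0.1, 0, 0, 0, 0, 0, 0, 0, 0]
}}

```text
time_s: 16.95
tcp_pos: [0.5041, 0.0131, 0.1284]
eef_rot: [180.0, 0.0, 2.4]
contact_force: [-1.7, 1.0, 5.1]
gripper_width: 0.0085
```

Emit:
{"api": "carry_out", "payload": {
  "motion": [0, 0, 0, 0, 0, 0.1, 0, 0, 0, 0, 0, 0, 0, 0]
}}

```text
time_s: 17.12
tcp_pos: [0.5041, 0.0131, 0.1275]
eef_rot: [180.0, 0.0, 2.4]
contact_force: [-2.1, 0.9, 4.8]
gripper_width: 0.0085
```

Emit:
{"api": "carry_out", "payload": {
  "motion": [0, 0, 0, 0, 0, 0.1, 0, 0, 0, 0, 0, 0, 0, 0]
}}

```text
time_s: 17.28
tcp_pos: [0.5041, 0.0131, 0.1265]
eef_rot: [180.0, 0.0, 2.4]
contact_force: [-1.6, -0.1, 5.6]
gripper_width: 0.0087
```

Emit:
{"api": "carry_out", "payload": {
  "motion": [0, 0, 0, 0, 0, 0.1, 0, 0, 0, 0, 0, 0, 0, 0]
}}

```text
time_s: 17.45
tcp_pos: [0.5041, 0.0131, 0.1255]
eef_rot: [180.0, 0.0, 2.4]
contact_force: [-2.6, 0.3, 5.3]
gripper_width: 0.0085
```

Emit:
{"api": "carry_out", "payload": {
  "motion": [0, 0, 0, 0, 0, 0.1, 0, 0, 0, 0, 0, 0, 0, 0]
}}

```text
time_s: 17.62
tcp_pos: [0.5041, 0.0131, 0.1246]
eef_rot: [180.0, 0.0, 2.4]
contact_force: [-2.3, -0.2, 5.0]
gripper_width: 0.0085
```

Emit:
{"api": "carry_out", "payload": {
  "motion": [0, 0, 0, 0, 0, 0.1, 0, 0, 0, 0, 0, 0, 0, 0]
}}

```text
time_s: 17.78
tcp_pos: [0.5041, 0.0131, 0.1236]
eef_rot: [180.0, 0.0, 2.4]
contact_force: [-2.1, 0.8, 5.1]
gripper_width: 0.0083
```

Emit:
{"api": "carry_out", "payload": {
  "motion": [0, 0, 0, 0, 0, 0.1, 0, 0, 0, 0, 0, 0, 0, 0]
}}

```text
time_s: 17.95
tcp_pos: [0.5041, 0.013, 0.1226]
eef_rot: [180.0, 0.0, 2.4]
contact_force: [-2.3, 0.9, 5.7]
gripper_width: 0.0088
```

Emit:
{"api": "carry_out", "payload": {
  "motion": [0, 0, 0, 0, 0, 0.1, 0, 0, 0, 0, 0, 0, 0, 0]
}}

```text
time_s: 18.12
tcp_pos: [0.5041, 0.0131, 0.1216]
eef_rot: [180.0, -0.0, 2.4]
contact_force: [-2.7, 0.8, 6.2]
gripper_width: 0.0084
```

Emit:
{"api": "carry_out", "payload": {
  "motion": [0, 0, 0, 0, 0, 0.1, 0, 0, 0, 0, 0, 0, 0, 0]
}}

```text
time_s: 18.28
tcp_pos: [0.5041, 0.0131, 0.1206]
eef_rot: [180.0, 0.0, 2.4]
contact_force: [-3.2, -0.0, 5.5]
gripper_width: 0.0086
```

Emit:
{"api": "carry_out", "payload": {
  "motion": [0, 0, 0, 0, 0, 0.1, 0, 0, 0, 0, 0, 0, 0, 0]
}}

```text
time_s: 18.45
tcp_pos: [0.5041, 0.0131, 0.1197]
eef_rot: [180.0, 0.0, 2.4]
contact_force: [-2.6, 0.6, 7.0]
gripper_width: 0.0087
```

Emit:
{"api": "carry_out", "payload": {
  "motion": [0, 0, 0, 0, 0, 0.1, 0, 0, 0, 0, 0, 0, 0, 0]
}}

```text
time_s: 18.62
tcp_pos: [0.5041, 0.0131, 0.1187]
eef_rot: [180.0, -0.0, 2.4]
contact_force: [-1.6, 0.2, 6.9]
gripper_width: 0.0087
```

Emit:
{"api": "carry_out", "payload": {
  "motion": [0, 0, 0, 0, 0, 0.07, 0, 0, 0, 0, 0, 0, 0, 0]
}}

```text
time_s: 18.78
tcp_pos: [0.5041, 0.0131, 0.118]
eef_rot: [180.0, -0.0, 2.4]
contact_force: [-3.2, 0.5, 6.4]
gripper_width: 0.0088
```

Emit:
{"api": "carry_out", "payload": {
  "motion": [0, 0, 0, 0, 0, 0.07, 0, 0, 0, 0, 0, 0, 0, 0]
}}

```text
time_s: 18.95
tcp_pos: [0.5041, 0.0131, 0.1175]
eef_rot: [180.0, -0.0, 2.4]
contact_force: [-4.1, 0.2, 8.0]
gripper_width: 0.0087
```

Emit:
{"api": "carry_out", "payload": {
  "motion": [0, 0, 0, 0, 0, 0.05, 0, 0, 0, 0, 0, 0, 0, 0]
}}

```text
time_s: 19.12
tcp_pos: [0.5042, 0.0131, 0.1175]
eef_rot: [180.0, -0.0, 2.4]
contact_force: [-5.0, 0.5, 13.7]
gripper_width: 0.0089
```

It bottoms at 21.0 mm: z stops at 0.1175 and the force jumps to 13.7 N. Holding it in, I turn clockwise.

Emit:
{"api": "carry_out", "payload": {
  "motion": [0, 0, 3, 0, 0, 0, 0, 0, 0, 4, 0, 0, 0, 0, 0, 0, 4, 0, 0, 0, 0, 0, 0, 4, 0, 0, 0, 0]
}}

```text
time_s: 19.45
tcp_pos: [0.5042, 0.0129, 0.1175]
eef_rot: [180.0, -0.0, -12.8]
contact_force: [-5.6, 0.1, 12.0]
gripper_width: 0.0088
```

Run:
```python
from h import *
to(.5042,.0131,.1175,-87.6);print(r.get_state()['moment'])
```

```text
t 19.45 pos [0.5042 0.0129 0.1175] rot [ 1.7998e+02 -2.0000e-02 -1.2820e+01] F [-5.6  0.1 12. ] w 0.0088
shift cm [-0.   -0.02 -0.  ] rows>= 0.0 turn z 74.78
[-0.199976    1.86003312  0.06235739]
```

Emit:
{"api": "carry_out", "payload": {
  "motion": [0, 0, 5, 0, 0, 0, 0, 0, 0, 5, 0, 0, 0, 0, 0, 0, 5, 0, 0, 0, 0, 0, 0, 5, 0, 0, 0, 0, 0, 0, 5, 0, 0, 0, 0, 0, 0, 5, 0, 0, 0, 0, 0, 0, 5, 0, 0, 0, 0, 0, 0, 5, 0, 0, 0, 0, 0, 0, 5, 0, 0, 0, 0, 0, 0, 5, 0, 0, 0, 0, 0, 0, 5, 0, 0, 0, 0, 0, 0, 5, 0, 0, 0, 0, 0, 0, 5, 0, 0, 0, 0, 0, 0, 5, 0, 0, 0, 0, 0, 0, 3, 0, 0, 0, 0, 0, 0, 0, 0, 0, 0, 0]
}}

```text
time_s: 20.78
tcp_pos: [0.504, 0.0126, 0.1174]
eef_rot: [180.0, -0.0, -85.8]
contact_force: [-6.5, -1.7, 13.3]
gripper_width: 0.0086
```

Run:
```python
from h import *
to(.5042,.0131,.1175,-87.6);print(r.get_state()['moment'])
```

```text
t 20.7833 pos [0.504  0.0126 0.1174] rot [ 1.7999e+02 -4.0000e-02 -8.5830e+01] F [-6.5 -1.7 13.3] w 0.0086
shift cm [-0.05 -0.02 -0.01] rows>= 0.0 turn z 1.77
[-0.4296082   1.84984554 -0.05449716]
```

Little torque so far; I go on in small steps to the stop.

Emit:
{"api": "carry_out", "payload": {
  "motion": [0, 0, 1.5, 0, 0, 0, 0, 0, 0, 1, 0, 0, 0, 0, 0, 0, 1, 0, 0, 0, 0, 0, 0, 0, 0, 0, 0, 0]
}}

```text
time_s: 21.12
tcp_pos: [0.504, 0.0126, 0.1175]
eef_rot: [180.0, -0.1, -89.1]
contact_force: [-4.9, -1.6, 12.2]
gripper_width: 0.0085
```

Run:
```python
from h import *
to(.5042,.0131,.1175,-87.6);print(r.get_state()['moment'])
```

```text
t 21.1167 pos [0.504  0.0126 0.1175] rot [ 1.7999e+02 -5.0000e-02 -8.9150e+01] F [-4.9 -1.6 12.2] w 0.0085
shift cm [-0.05 -0.02 -0.  ] rows>= 0.0 turn z -1.55
[-0.32328379  1.99260881  0.4377348 ]
```

Torque rises to 0.44 N m at the stop. Now I ease up with the spring, open slightly (the handle is near), and withdraw.

Emit:
{"api": "carry_out", "payload": {
  "motion": [0, 0, 0, 0, 0, -0.1, 0, 0, 0, 0, 0, 0, -0.1, 0, 0, 0, 0, 0, 0, -0.1, 0, 0, 0, 0, 0, 0, 0, 0]
}}

```text
time_s: 21.45
tcp_pos: [0.504, 0.0127, 0.12]
eef_rot: [180.0, -0.0, -89.1]
contact_force: [-2.9, -1.6, 5.7]
gripper_width: 0.0085
```

Emit:
{"api": "carry_out", "payload": {
  "motion": [0, 0, 0, 0, 0, 0, 2, 0, 0, 0, 0, 0, 0, 2, 0, 0, 0, 0, 0, 0, 2, 0, 0, 0, 0, 0, 0, 2, 0, 0, 0, 0, 0, -0.5, 2, 0, 0, 0, 0, 0, -2, 2, 0, 0, 0, 0, 0, -3, 2, 0, 0, 0, 0, 0, -3, 2, 0, 0, 0, 0, 0, -3, 2, 0, 0, 0, 0, 0, -2, 2, 0, 0, 0, 0, 0, 0, 2]
}}

```text
time_s: 22.37
tcp_pos: [0.5062, 0.0134, 0.2596]
eef_rot: [-179.6, 0.1, -89.1]
contact_force: [1.2, -0.3, 0.4]
gripper_width: 0.0201
```

Run:
```python
from h import *
w=cap('wrist','wrist7');a=cap('scene','scene7');b=cap('side','side7')
to(.5042,.0131,.1175)
o=[]
for c,m in((a,70),(b,60)):
    u,v=proj(c,[.55,.013,.12]).astype(int);o.append(cv2.resize(c['pixels'][v-m:v+m,u-m:u+m,::-1],(400,400),interpolation=cv2.INTER_CUBIC))
W=cv2.resize(w['pixels'][:,:,::-1],(266,200))
o=np.hstack(o);z=np.zeros((200,800,3),np.uint8);z[:,:266]=W;cv2.imwrite('pics/f.png',np.vstack([o,z]))
```

```text
t 22.5167 pos [0.5036 0.0131 0.2543] rot [ 1.7996e+02  2.0000e-02 -8.9150e+01] F [-0.7 -0.2  0.2] w 0.0202
shift cm [ 0.   -0.07 13.68] rows>= 3.3 turn z None
```

View pics/f.png

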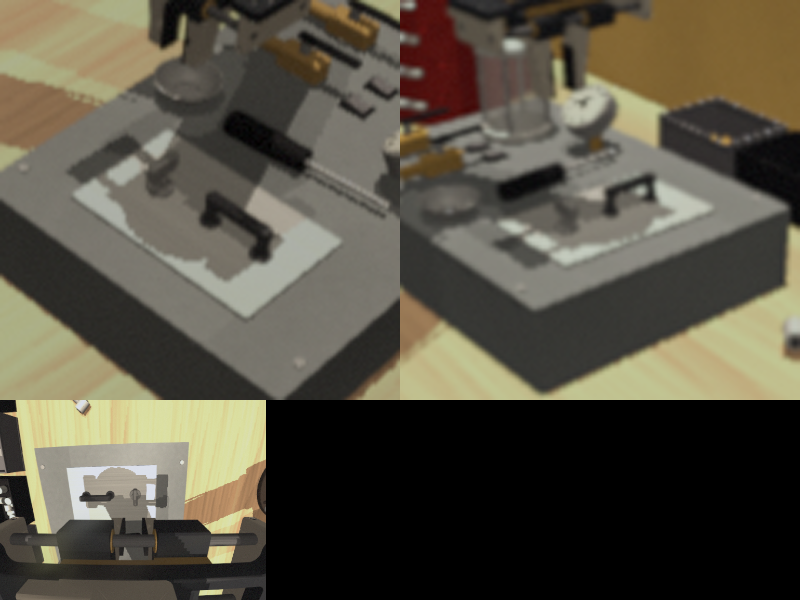

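The final views show the panel flat on the deck, the wing low and crosswise at (163,170), and the driver and dish in place. One numeric check, then I hand in.

Run:
```python
from h import *
a=load('scene7');b=load('side7')
ua,va=proj(a,[.55,.013,.12]).astype(int)-70; ub,vb=proj(b,[.55,.013,.12]).astype(int)-60
A=lambda x,y:(ua+x*.35,va+y*.35);B=lambda x,y:(ub+(x-400)*.3,vb+y*.3)
print('wing',tri(a,A(163,160),b,B(563,205)))
quadfit(a,[A(73,197),A(248,319),A(342,241),A(170,112)],.104,3)
C=np.array([.5566,.0147,.1]);t=np.radians(2.3)
print('expected centre',C,'stud',C[:2]-.052*np.array([np.cos(t),np.sin(t)]))
print(r.close_job())
```

```text
wing (array([0.50054445, 0.01387876, 0.13197591]), np.float64(0.0017710883794460717))
[[0.458, -0.0546, 0.104], [0.6561, -0.0474, 0.104], [0.6509, 0.0805, 0.104], [0.4499, 0.0794, 0.104]]
sides [0.1982, 0.1281, 0.201, 0.1342] ang [2.07, 92.33, -179.68, -86.53] centre [0.5537 0.0145 0.104 ]
expected centre [0.5566 0.0147 0.1   ] stud [0.50464189 0.01261315]
the job is handed in; nothing more can be done
None
```

The pump bay is closed and locked, and the job was handed in at about 22.5 s of the 54 s allowed.

- **Panel:** I took the silver panel, not the green one, by its handle. I lowered it about 20 mm short of home and slid it until the end flange met the far edge. It stopped after 19.6 mm of travel with the force rising to about 15 N.
- **Stud:** My first grip closed on the hub below the wing, so I regripped 7 mm higher on the wing itself. Pushed in slowly, it bottomed at 21.0 mm, where the force rose from about 7 N to 14 N. Held in, it turned about 91° clockwise to the stop, with torque rising to 0.44 N m there. I eased up 2.5 mm with the spring and let go.

**Last checks**
- In the wrist view the slid-in panel was within about 1 mm of its predicted home position.
- After the lock the scene camera put the panel's centre at (0.554, 0.0145), against the expected (0.557, 0.0147). The 3 mm gap in x matches that camera's earlier 2.5 mm offset on the opening, so I put it down to the camera.
- The wing measured 132 mm high. It should be about 146 mm out and 128 to 129 mm locked, so it is down and crosswise, but by two-view measurement only.
- The driver and dish looked undisturbed. I did not measure the other bystanders.

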